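# Stroke-test the hand valves and reject the one that sticks

## Robot

A 6-joint arm with a two-finger parallel gripper is mounted at the origin on a cart in front of the work surface, level with it; the furniture and walls round the work are solid. World frame = base frame: x ahead of the robot, y to its left, z up, the work surface at z = 0. Lengths are in mm, angles in rad, forces in N, time in s.
With the tool pointing down it reaches from about 275 to 750 mm from the base axis. Payload 10.2 kg.
Tool frame: the origin (TCP) lies at the very end of the fingers, on their centre line; the grasp point (between the pads) lies 19 mm behind it; z points along the fingers, y is the line along which they close (so a half turn about z gives the same grasp; the last joint's range is limited). The gripper opens to 85 mm and grips with 20 to 120 N. Pads are 22 mm wide; open, the fingers measure 114 mm over their backs; the gripper's body (76 mm by 85 mm) begins 54 mm behind the grasp point. The pads swing forward as they close: fully open they stand 13 mm farther back than shut.
Start: joints at [-0.223, 0.313, 1.498, -0, 1.331, -0.223], TCP at [525.006, -0.013, 231.294] pointing down, gripper open.
Joint ranges: [-2.94, 2.94], [-0.97, 2.17], [0.19, 2.56], [-1.23, 4.37], [0.02, 3.11], [-2.88, 2.88]. Speed limits (rad/s): [2.39, 2.39, 3.01, 3.14, 3.14, 3.14].

## Interface

Orientations are given as a unit quaternion [w, x, y, z].
In Python, from rig import ctrl, optics gives the robot as it stands. The module is installed in compiled form; this text tells all that it offers.
- The arm moves only by the shell command python3 -m handwheel 'ROWS' [FORCE]. ROWS is JSON, a list that holds one entry, the list of rows, each a list of 5 numbers: the gripper command: -1 is fully open, 1 is shut, values between are in proportion, then the shift along the world's x, y, z in units of 50 mm (1.0 is 50 mm), then the turn about the world's z in units of 8 degrees (1.0 is 8 degrees). In form: [[[gripper, tx, ty, tz, twist], ...]]. A call has 1 to 10 rows; each row shifts and turns the commanded pose from where the row before left it; what a row does not reach is not made up. A row lasts 1/10 s, in which the tool goes at most 50 mm and 8.59 degrees, less where a joint would pass 70% of its speed; a pose out of reach is approached as far as the arm can. A call is refused whole if a number of a shift passes 1 or a number of a turn 1, either way. A call with a gripper value outside its range is refused whole. The fingers move at their own pace and stop on an object; FORCE is the grip in N (left out, the last holds). Time passes only in rows, so rows that do not move let the fingers close. It gives the time, the measured TCP pose, the force, the opening and the grip force at its end, in the units of the state.
- ctrl.sense(): the state, without advancing time (a new reading comes with each control period).
- optics.capture(name): name is "scene" or "side" or "wrist"; returns a dict with "img" (400x640x3 uint8, blue, green, red), "K" (3x3 intrinsics, pixels), "R" (3x3) and "t" (3): a world point X has camera coordinates R X + t. Camera axes: x right, y down, z forward; pixel columns grow to the right and rows downward; lengths in mm; the calibration is good to about 2 mm. A picture is of the moment at which its call begins. There is no depth.
- ctrl.finish_job(): hands the job in; it is judged then, once.
The state is a dict: "time_s": time; "joints": joint angles; "dq": joint speeds; "tau": joint torques, N m; "eef_pos": TCP position; "ee_rot": TCP orientation; "force": force on the tool from outside, world axes, zero at the start; "wrist_torque": the same for the moment, N m; "grip_width": opening from 0.0 (shut) to 1.0 (fully open); "grip_force": force on a finger pad.
Only numpy, scipy, OpenCV 4.12 (cv2) and the standard library are available. Lean on these libraries where they do the work, as an engineer would, in place of code of your own. Each camera call takes 0.05 s, during which the arm holds its last target. There are 200 camera calls.

## Task

Stroke-test the three hand valves leaning in the test rack: press each plunger straight down its barrel, gently, as far as it will go, and never force one that sticks. Leave the two sound valves in their places with their plungers fully home, and move the valve whose plunger sticks, holding it by the barrel and leaving its plunger where it stuck, to the empty reject cradle, seated in the V-groove down on its foot plate. Drop nothing, and leave the other things on the bench alone.

Things in the scene. Friction and masses are not known exactly. Their poses are not given: they have to be found in the camera images.
- valve_a: One of three outwardly alike loose hand valves (about 0.28 kg): bare aluminium barrel, 30 mm diameter, 100 mm long, with a 12 mm steel plunger stem and a round black thumb cap (26 mm diameter, 6 mm thick) at the upper end. Origin: centre of the barrel's lower end face; z: along the barrel to the cap. Seated, z leans 26 degrees from vertical toward the stand's -x side, the robot's side.
- valve_a_top (a point): Centre of the upper end face of the barrel of valve_a, 100 mm from its origin along its z axis.
- cap_a (a point): Centre of the outer (upper) face of the thumb cap of valve_a, on the barrel's axis; moves with the plunger. It stands 34 mm above the barrel's upper end with the plunger out and 14 mm above it with the plunger fully home. The cap sits on a rubber cushion that gives up to 5 mm, 3 N per mm, and springs back when let go.
- stem_a (a joint): Plunger of valve_a: 0 m out, grows as it is pushed into the barrel, 0.020 m fully home (stem flange on barrel). No return spring: it slides against about 3 N of friction and stays where it is left. A sound plunger goes fully home; in one of the three valves, not known which, it stops hard a little under half way.
- valve_b: One of three outwardly alike loose hand valves (about 0.28 kg): bare aluminium barrel, 30 mm diameter, 100 mm long, with a 12 mm steel plunger stem and a round black thumb cap (26 mm diameter, 6 mm thick) at the upper end. Origin: centre of the barrel's lower end face; z: along the barrel to the cap. Seated, z leans 26 degrees from vertical toward the stand's -x side, the robot's side.
- valve_b_top (a point): Centre of the upper end face of the barrel of valve_b, 100 mm from its origin along its z axis.
- cap_b (a point): Centre of the outer (upper) face of the thumb cap of valve_b, on the barrel's axis; moves with the plunger. It stands 34 mm above the barrel's upper end with the plunger out and 14 mm above it with the plunger fully home. The cap sits on a rubber cushion that gives up to 5 mm, 3 N per mm, and springs back when let go.
- stem_b (a joint): Plunger of valve_b: 0 m out, grows as it is pushed into the barrel, 0.020 m fully home (stem flange on barrel). No return spring: it slides against about 3 N of friction and stays where it is left. A sound plunger goes fully home; in one of the three valves, not known which, it stops hard a little under half way.
- valve_c: One of three outwardly alike loose hand valves (about 0.28 kg): bare aluminium barrel, 30 mm diameter, 100 mm long, with a 12 mm steel plunger stem and a round black thumb cap (26 mm diameter, 6 mm thick) at the upper end. Origin: centre of the barrel's lower end face; z: along the barrel to the cap. Seated, z leans 26 degrees from vertical toward the stand's -x side, the robot's side.
- valve_c_top (a point): Centre of the upper end face of the barrel of valve_c, 100 mm from its origin along its z axis.
- cap_c (a point): Centre of the outer (upper) face of the thumb cap of valve_c, on the barrel's axis; moves with the plunger. It stands 34 mm above the barrel's upper end with the plunger out and 14 mm above it with the plunger fully home. The cap sits on a rubber cushion that gives up to 5 mm, 3 N per mm, and springs back when let go.
- stem_c (a joint): Plunger of valve_c: 0 m out, grows as it is pushed into the barrel, 0.020 m fully home (stem flange on barrel). No return spring: it slides against about 3 N of friction and stays where it is left. A sound plunger goes fully home; in one of the three valves, not known which, it stops hard a little under half way.
- test_rack: Fixed grey steel stand, base plate 125 x 256 x 10 mm, three places in a row along its y, 85 mm apart. Origin: on the bench under the middle seat; seats (foot plate centres) at x 0, y +85, 0, -85 mm, 32 mm up; x points away from the robot. In each an open V-groove under the barrel's robot side holds its lower 52 mm; the upper 48 mm is free. Stand under 85 mm high.
- reject_cradle: Fixed grey steel stand like the test rack with a single place, empty at the start; base plate 125 x 84 x 10 mm. Origin: on the bench under its seat; x points away from the robot. The place leans 26 degrees to its own -x; its V-groove lies on the -x side and is 52 mm long, open on the far (+x, upper) side.
- reject_seat (a point): Centre of the foot plate of the reject cradle, 32 mm above its base: the centre of a seated valve's lower end face comes here.
- reject_top (a point): Point 100 mm up the leaning axis from reject_seat: the centre of the upper end face of the barrel of a seated valve comes here.
- calculator: Loose dark desk calculator, 140 x 88 x 21 mm, lying on the bench; a bystander. Origin: centre of its underside.
- screwdriver: Loose red-handled screwdriver, 169 x 18 x 17 mm, lying on the bench; a bystander. Origin: its middle, on the underside.
- tape: Loose roll of tan masking tape, 100 mm across, 25 mm high, lying flat; a bystander. Origin: centre of its underside.
- loupe: Loose black eye loupe, 39 mm across, 34 mm high, standing; a bystander. Origin: centre of its underside.

How it is judged (in metres and radians):
At the end, for the whole second after the job is handed in: Two valves rest where they started in the rack (ends within 10 and 12 mm) with plungers home (over 18.5 of 20 mm); the one that cannot go home rests in the reject cradle (lower end within 10 mm of reject_seat, upper within 12 mm of reject_top), its plunger left where it stuck (5 to 13 mm in) (((value of joint stem_a between 0.005 and 0.013 m and distance between valve_a and reject_seat below 0.01 m and distance between valve_a_top and reject_top below 0.012 m and linear speed of each of valve_a, valve_b, valve_c below 0.02 m/s and value of joint each of stem_b, stem_c above 0.0185 m and distance of each of valve_b, valve_c from where it was at the start of the episode below 0.01 m and distance of each of valve_b_top, valve_c_top from where it was at the start of the episode below 0.012 m) or (value of joint each of stem_a, stem_c above 0.0185 m and distance of each of valve_a, valve_c from where it was at the start of the episode below 0.01 m and distance of each of valve_a_top, valve_c_top from where it was at the start of the episode below 0.012 m and linear speed of each of valve_a, valve_b, valve_c below 0.02 m/s and value of joint stem_b between 0.005 and 0.013 m and distance between valve_b and reject_seat below 0.01 m and distance between valve_b_top and reject_top below 0.012 m) or (value of joint each of stem_a, stem_b above 0.0185 m and distance of each of valve_a, valve_b from where it was at the start of the episode below 0.01 m and distance of each of valve_a_top, valve_b_top from where it was at the start of the episode below 0.012 m and linear speed of each of valve_a, valve_b, valve_c below 0.02 m/s and value of joint stem_c between 0.005 and 0.013 m and distance between valve_c and reject_seat below 0.01 m and distance between valve_c_top and reject_top below 0.012 m))); the robot touches nothing.
It fails at once if a valve was forced: pressed against the test rack with more than 40 N (contact force between any of valve_a, valve_b, valve_c and test_rack above 40 N).
It fails at once if a valve fell over or lay on the bench (angle between any of valve_a, valve_b, valve_c's own z axis and vertical above 1.15 rad).
It fails at once if a valve was dropped (out of the fingers and faster than 0.45 m/s) ((linear speed of valve_a above 0.45 m/s and contact force between the fingers and valve_a below 0.3 N) or (linear speed of valve_b above 0.45 m/s and contact force between the fingers and valve_b below 0.3 N) or (linear speed of valve_c above 0.45 m/s and contact force between the fingers and valve_c below 0.3 N)).
It fails at once if a bystander (calculator, screwdriver, tape roll, loupe) was shifted by more than 30 mm (distance of any of calculator, screwdriver, tape, loupe from where it was at the start of the episode above 0.03 m).
It also fails if it takes over 61 s, if anything falls off the work surface, if the arm or the gripper's body presses on something with over 40 N, if the wrist force passes 120 N, or if a joint passes its speed limit or range.

## Working session

There is one attempt and no reset: what is moved stays moved. The work goes in short steps, Python scripts to look and compute and a shell command to move; the robot and the scene stay as the last step left them, time stands still between calls to the robot, and variables do not carry over. Pictures are saved under pics/ and viewed, at most 10 in all, crops included, and the job is handed in when it is done.

```bash
mkdir -p pics; python3 - <<'E'
from rig import ctrl, optics
import cv2,pickle
s=ctrl.sense();print(s)
d={}
for n in("scene","side","wrist"):
    c=optics.capture(n);d[n]=c;cv2.imwrite(f"pics/{n}0.png",c["img"]);print(n,c["K"].tolist(),c["R"].round(3).tolist(),c["t"].round(1).tolist())
pickle.dump(d,open("c0.pkl","wb"))
E
```

```text
{'time_s': 0.0, 'joints': array([-2.23407213e-01,  3.13463598e-01,  1.49844211e+00, -5.39955917e-07,
        1.33100505e+00, -2.23377879e-01]), 'dq': array([-1.38170426e-03, -1.17366114e-04, -6.10442088e-04, -8.74976608e-05,
       -4.63447824e-04,  3.15673352e-04]), 'tau': array([-5.78409599e-04, -4.12261176e+01, -2.59742296e+01, -3.58453699e-04,
        4.11797926e-03, -1.23038126e-05]), 'eef_pos': array([5.24740229e+02, 4.29301679e-02, 2.30726231e+02]), 'ee_rot': array([-5.57539263e-04,  7.07116953e-01,  7.07096302e-01, -3.51418559e-04]), 'force': array([-0.32016122,  0.35619863,  0.70051771]), 'wrist_torque': array([-0.03452441,  0.0350874 ,  0.02557301]), 'grip_force': 0.0, 'grip_width': 0.9977996925305375}
scene [[450.05355128733527, 0.0, 315.8313210005825], [0.0, 450.05355128733527, 194.98180548852002], [0.0, 0.0, 1.0]] [[-0.766, -0.643, 0.013], [-0.475, 0.552, -0.686], [0.434, -0.531, -0.728]] [360.9, 290.8, 1171.0]
side [[426.47583423613867, 0.0, 317.85218241875657], [0.0, 426.47583423613867, 202.9945211265454], [0.0, 0.0, 1.0]] [[0.959, -0.282, 0.017], [-0.146, -0.546, -0.825], [0.242, 0.789, -0.565]] [-433.0, 151.5, 1118.7]
wrist [[283.8088343643047, 0.0, 314.16295293716246], [0.0, 283.8088343643047, 200.32668045392143], [0.0, 0.0, 1.0]] [[1.0, 0.0, -0.001], [0.0, -0.964, 0.266], [-0.001, -0.266, -0.964]] [-524.4, -34.6, 377.5]
```

View pics/scene0.png

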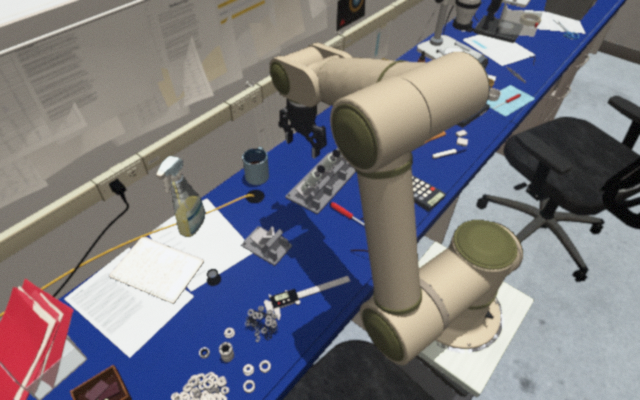

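View pics/side0.png

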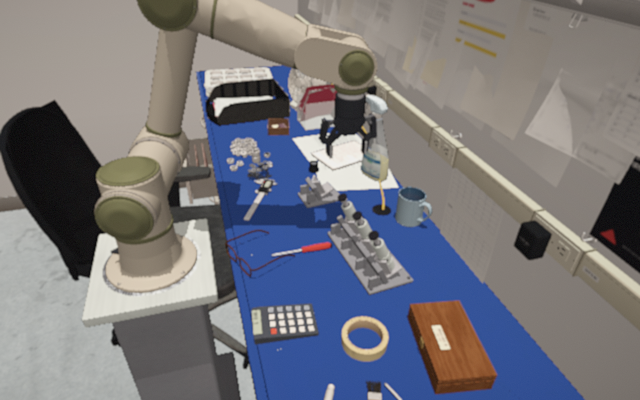

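View pics/wrist0.png

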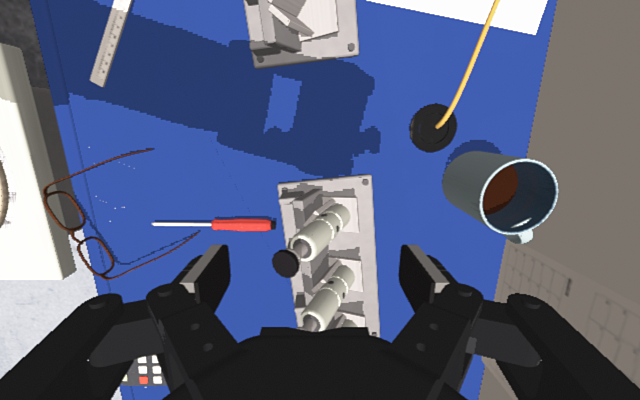

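The side view shows the rack with its three capped valves, and the cradle beyond it. In the wrist view, two valves are visible: the caps at about (287,263) and near (305,330), with the rack's top edge at (278,185)–(370,178). The cradle is at the top edge, around (305,30). I'll move -y to see the whole rack.

```bash
python3 -m handwheel '[[[-1,0,-1,0,0],[-1,0,-1,0,0],[-1,0,-1,0,0],[-1,0,0,0,0],[-1,0,0,0,0]]]'; python3 - <<'E'
from rig import ctrl, optics
import cv2,pickle
c=optics.capture("wrist");pickle.dump(c,open("w1.pkl","wb"));cv2.imwrite("pics/w1.png",cv2.resize(c["img"][0:340,180:500],None,fx=1.75,fy=1.75,interpolation=cv2.INTER_CUBIC))
E
python3 -m handwheel '[[[-1,0,1,0,0],[-1,0,1,0,0],[-1,0,1,0,0],[-1,0,1,0,0],[-1,0,1,0,0],[-1,0,1,0,0],[-1,0,0,0,0],[-1,0,0,0,0]]]'; python3 - <<'E'
from rig import ctrl, optics
import cv2,pickle
c=optics.capture("wrist");pickle.dump(c,open("w2.pkl","wb"));cv2.imwrite("pics/w2.png",cv2.resize(c["img"][0:340,150:470],None,fx=1.75,fy=1.75,interpolation=cv2.INTER_CUBIC))
E
```

```text
time_s: 0.65
eef_pos: [524.7, -150.7, 230.9]
ee_rot: [-0.0, 0.708, 0.706, -0.0]
force: [0.5, 0.3, -0.5]
grip_width: 1.001
grip_force: 0.0
time_s: 1.5
eef_pos: [524.3, 151.8, 231.3]
ee_rot: [0.0, 0.706, 0.709, -0.0]
force: [0.5, -0.1, 1.3]
grip_width: 1.004
grip_force: 0.0
```

View pics/w1.png

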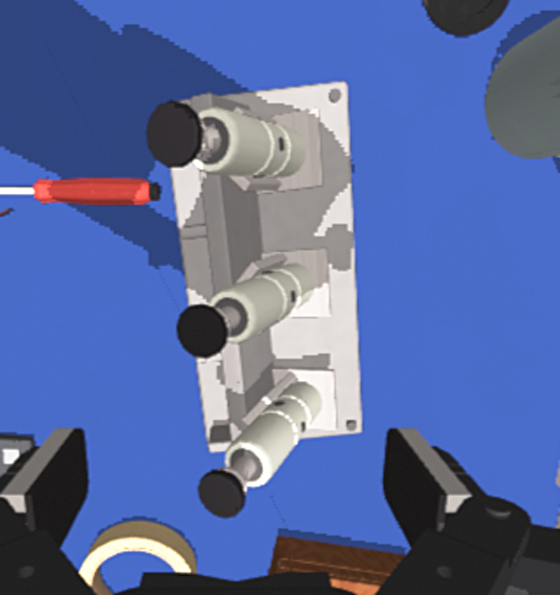

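View pics/w2.png

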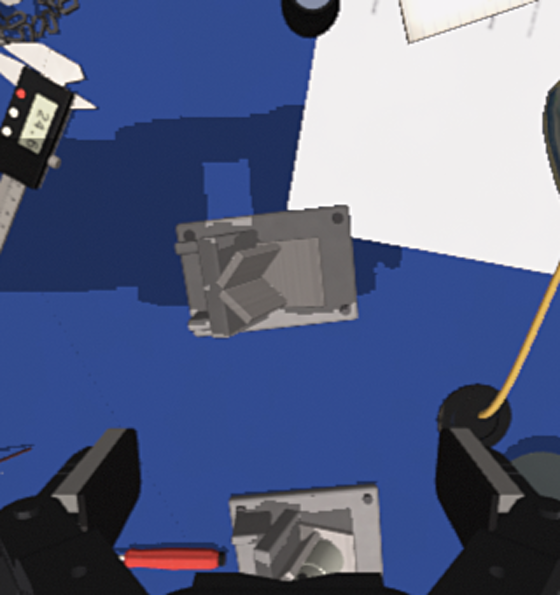

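w1 (crop pixels) shows all three caps, at (175,133), (203,331) and (222,493). The rack plate's corners are at (345,83), (360,432) and (210,450). w2 shows the empty cradle with plate corners at (347,206), (357,318), (195,336) and (178,225). Next I'll fit poses to these.

```bash
cat > h.py <<'E'
import numpy as np,pickle
from scipy.optimize import least_squares
def proj(c,X):
    p=(np.atleast_2d(X)@np.asarray(c["R"]).T+np.ravel(c["t"]));q=p@np.asarray(c["K"]).T
    return q[:,:2]/q[:,2:]
def ray(c,p,z):
    R=np.asarray(c["R"]);C=-R.T@np.ravel(c["t"]);d=R.T@np.linalg.inv(c["K"])@[p[0],p[1],1]
    return C+d*(z-C[2])/d[2]
def tri(cs,ps):
    A=[];b=[]
    for c,p in zip(cs,ps):
        R=np.asarray(c["R"]);C=-R.T@np.ravel(c["t"]);d=R.T@np.linalg.inv(c["K"])@[p[0],p[1],1];d/=np.linalg.norm(d)
        P=np.eye(3)-np.outer(d,d);A.append(P);b.append(P@C)
    return np.linalg.lstsq(np.vstack(A),np.hstack(b),rcond=None)[0]
def place(x,y,yaw,l):
    c,s=np.cos(yaw),np.sin(yaw);l=np.atleast_2d(l)
    return np.c_[x+c*l[:,0]-s*l[:,1],y+s*l[:,0]+c*l[:,1],l[:,2]]
S,CO=np.sin(np.radians(26)),np.cos(np.radians(26))
def ax(d,y=0):return [-d*S,y,32+d*CO]
E
python3 - <<'E'
from h import *
w0=pickle.load(open("c0.pkl","rb"))["wrist"];w1=pickle.load(open("w1.pkl","rb"));w2=pickle.load(open("w2.pkl","rb"))
u=lambda L,o:np.array(L)/1.75+[o,0]
caps=u([(175,133),(203,331),(222,493)],180);pl=u([(345,83),(360,432),(210,450)],180)
print("tri capA",tri([w0,w1],[(287,263),caps[0]]).round(1),"plate corner",tri([w0,w1],[(371,176),pl[0]]).round(1))
def f(v):
    x,y,a,o=v
    L=place(x,y,a,[ax(134,85),ax(134),ax(134,-85)]);P=place(x,y,a,[[o+62.5,128,10],[o+62.5,-128,10],[o-62.5,-128,10]])
    return np.r_[(proj(w1,L)-caps).ravel(),(proj(w1,P)-pl).ravel(),(proj(w0,L[:1])-[287,263]).ravel()]
r=least_squares(f,[540,-80,0.,0]);print(r.x.round(3),r.fun.round(1))
x,y,a,o=r.x
print("caps",place(x,y,a,[ax(134,85),ax(134),ax(134,-85)]).round(1).tolist())
cp=u([(347,206),(357,318),(195,336),(178,225)],150)
g=lambda v:(proj(w2,place(*v[:3],[[o+62.5,42,10],[o+62.5,-42,10],[o-62.5,-42,10],[o-62.5,42,10]]))-cp).ravel()
q=least_squares(g,[540,200,0.]);print(q.x.round(3),q.fun.round(1))
E
```

```text
tri capA [500.3 -51.1 149.2] plate corner [ 5.979e+02 -4.000e-01  9.000e+00]
[ 5.68027e+02 -1.29314e+02  1.06000e-01 -1.85950e+01] [ 0.7 -0.9 -0.6  0.6  0.7  1.9  0.8 -3.1  1.   0.8 -2.5 -0.8 -0.6  1.7]
caps [[500.7, -51.0, 152.4], [509.6, -135.5, 152.4], [518.6, -220.0, 152.4]]
[5.29199e+02 1.78975e+02 1.15000e-01] [ 1.9 -1.4  1.1  1.3 -0.9  1.3 -2.1 -0.6]
```

Poses fit well. I'll shut the fingers, turn -84° so that they close along the rack, and go above the +y valve's cap.

```bash
python3 -m handwheel '[[[1,-0.08,-0.41,-0.08,-1],[1,-0.08,-0.41,-0.08,-1],[1,-0.08,-0.41,-0.08,-1],[1,-0.08,-0.41,-0.08,-1],[1,-0.08,-0.41,-0.08,-1],[1,-0.08,-0.41,-0.08,-1],[1,-0.08,-0.41,-0.08,-1],[1,-0.08,-0.41,-0.08,-1],[1,-0.08,-0.41,-0.08,-1],[1,-0.08,-0.41,-0.08,-1]]]' 30; python3 -m handwheel '[[[1,0,0,0,-0.49],[1,0,0,0,0],[1,0,0,0,0]]]'
python3 - <<'E'
from rig import ctrl, optics
import cv2,pickle
for n in("wrist","side"):
    c=optics.capture(n);pickle.dump(c,open(n+"3.pkl","wb"));cv2.imwrite(f"pics/{n}3.png",c["img"])
a=cv2.imread("pics/wrist3.png");b=cv2.imread("pics/side3.png")[150:320,250:450]
cv2.imwrite("pics/m3.png",cv2.resize(a[60:400,120:520],None,fx=1.7,fy=1.7,interpolation=cv2.INTER_CUBIC))
E
```

```text
time_s: 2.55
eef_pos: [484.4, -56.9, 191.3]
ee_rot: [0.0, 0.997, 0.083, 0.0]
force: [0.3, -0.4, 0.6]
grip_width: 0.005
grip_force: 0.0
time_s: 2.85
eef_pos: [484.8, -55.5, 191.4]
ee_rot: [0.0, 0.999, 0.054, 0.0]
force: [-0.7, -0.4, -0.4]
grip_width: 0.003
grip_force: 0.0
```

View pics/m3.png

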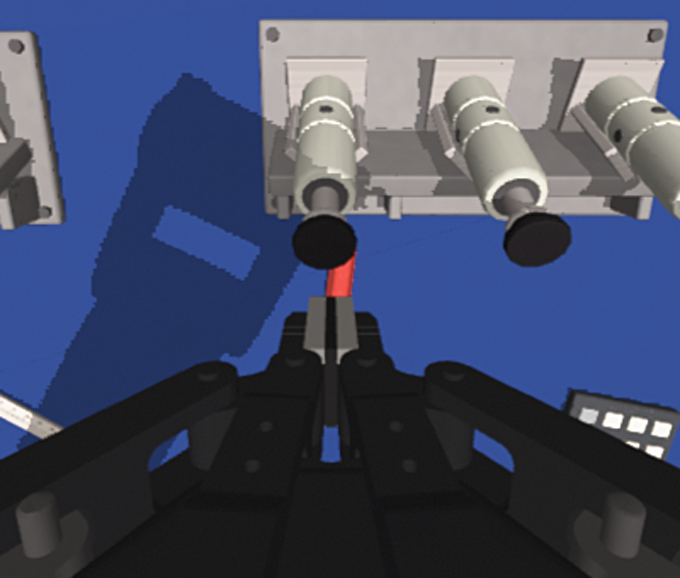

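The wrist view shows the shut fingertips (331,330), aligned with the rack. The caps are at (324,242) and (537,240) and the rack plate's far corners at (262,22) and (668,22). I'll refit with this view.

```bash
cat > fit.py <<'E'
from h import *
w0=pickle.load(open("c0.pkl","rb"))["wrist"];w1=pickle.load(open("w1.pkl","rb"));w2=pickle.load(open("w2.pkl","rb"));w3=pickle.load(open("wrist3.pkl","rb"))
u=lambda L,o:np.array(L)/1.75+[o,0]
v3=lambda L:np.array(L)/1.7+[120,60]
caps=u([(175,133),(203,331),(222,493)],180);pl=u([(345,83),(360,432),(210,450)],180)
def f(v):
    x,y,a,o=v
    L=place(x,y,a,[ax(134,85),ax(134),ax(134,-85)]);P=place(x,y,a,[[o+62.5,128,10],[o+62.5,-128,10],[o-62.5,-128,10]])
    return np.r_[(proj(w1,L)-caps).ravel(),(proj(w1,P)-pl).ravel(),(proj(w0,L[:1])-[287,263]).ravel(),(proj(w3,L[:2])-v3([(324,242),(537,240)])).ravel(),(proj(w3,P[:2])-v3([(262,22),(668,22)])).ravel()]
r=least_squares(f,[540,-80,0.,0],loss="soft_l1");x,y,a,o=r.x
cp=u([(347,206),(357,318),(195,336),(178,225)],150)
g=lambda v:np.r_[(proj(w2,place(*v[:3],[[o+62.5,42,10],[o+62.5,-42,10],[o-62.5,-42,10],[o-62.5,42,10]]))-cp).ravel(),(proj(w3,place(*v[:3],[[o+62.5,-42,10],[o-62.5,-42,10]]))-v3([(36,32),(62,222)])).ravel()]
q=least_squares(g,[540,200,0.])
if __name__=="__main__":
    print(r.x.round(3),r.fun.round(1));print("tri",tri([w0,w1,w3],[(287,263),caps[0],v3((324,242))]).round(1),tri([w1,w3],[caps[1],v3((537,240))]).round(1))
    print("caps",place(x,y,a,[ax(134,85),ax(134),ax(134,-85)]).round(1).tolist());print(q.x.round(3),q.fun.round(1))
E
python3 fit.py
```

```text
[ 5.68049e+02 -1.29107e+02  1.06000e-01 -2.00850e+01] [ 0.6 -1.1 -0.5  0.4  0.8  1.7 -0.5 -3.2  0.1  0.7 -3.5 -0.7 -0.7  1.6
 -1.2 -0.5  1.9  0.8 -3.7 -0.5  1.  -0.3]
tri [500.1 -51.3 149.4] [ 509.6 -135.5  149.5]
caps [[500.6, -50.8, 152.4], [509.6, -135.3, 152.4], [518.7, -219.9, 152.4]]
[5.30523e+02 1.77866e+02 1.04000e-01] [ 2.1  0.   0.6  2.6 -1.4  1.6 -1.9 -0.3 -2.4 -1.6 -0.5  1.6]
```

```bash
python3 -m handwheel '[[[1,0,0.03,-0.2,0],[1,0,0.03,-0.2,0],[1,0,0,-0.18,0],[1,0,0,0,0],[1,0,0,0,0]]]' ; python3 -m handwheel '[[[1,0.0262,0.0027,-0.054,0],[1,0.0262,0.0027,-0.054,0],[1,0.0262,0.0027,-0.054,0],[1,0,0,0,0]]]'
```

```text
time_s: 3.45
eef_pos: [485.0, -52.0, 162.1]
ee_rot: [-0.0, 0.999, 0.053, -0.0]
force: [0.4, -0.2, -0.6]
grip_width: 0.001
grip_force: 0.0
time_s: 3.85
eef_pos: [488.9, -51.6, 153.8]
ee_rot: [-0.0, 0.999, 0.053, -0.0]
force: [0.2, 0.4, 0.1]
grip_width: -0.001
grip_force: 0.0
```

```bash
python3 -m handwheel '[[[1,0.0174,0.0018,-0.036,0],[1,0.0174,0.0018,-0.036,0],[1,0,0,0,0]]]' ; python3 -m handwheel '[[[1,0.0087,0.0009,-0.018,0],[1,0.0087,0.0009,-0.018,0],[1,0,0,0,0]]]';python3 -m handwheel '[[[1,0.0087,0.0009,-0.018,0],[1,0.0087,0.0009,-0.018,0],[1,0,0,0,0]]]'
```

```text
time_s: 4.15
eef_pos: [490.8, -51.5, 150.6]
ee_rot: [0.0, 0.999, 0.053, 0.0]
force: [0.0, 0.5, 2.3]
grip_width: 0.004
grip_force: 1.1
time_s: 4.45
eef_pos: [491.6, -51.4, 148.8]
ee_rot: [0.0, 0.999, 0.053, 0.0]
force: [-0.0, -0.4, 1.2]
grip_width: -0.002
grip_force: 1.3
time_s: 4.75
eef_pos: [492.5, -51.3, 146.9]
ee_rot: [0.0, 0.999, 0.053, 0.0]
force: [-1.1, 0.7, 1.9]
grip_width: 0.001
grip_force: 1.2
```

```bash
for i in 1; do python3 -m handwheel '[[[1,0.0087,0.0009,-0.018,0],[1,0.0087,0.0009,-0.018,0],[1,0,0,0,0]]]'; done; python3 -m handwheel '[[[1,0.0087,0.0009,-0.018,0],[1,0.0087,0.0009,-0.018,0],[1,0,0,0,0]]]'
```

```text
time_s: 5.05
eef_pos: [493.4, -51.2, 145.1]
ee_rot: [-0.0, 0.999, 0.053, 0.0]
force: [-0.3, -0.2, 2.3]
grip_width: -0.001
grip_force: 1.2
time_s: 5.35
eef_pos: [494.2, -51.1, 143.4]
ee_rot: [0.0, 0.999, 0.053, -0.0]
force: [-1.6, -0.3, 4.8]
grip_width: -0.001
grip_force: 2.5
```

```bash
python3 -m handwheel '[[[1,0.0087,0.0009,-0.018,0],[1,0,0,0,0],[1,0,0,0,0]]]'; python3 -m handwheel '[[[1,0.0087,0.0009,-0.018,0],[1,0,0,0,0],[1,0,0,0,0]]]'
```

```text
time_s: 5.65
eef_pos: [494.5, -51.1, 142.8]
ee_rot: [0.0, 0.999, 0.053, -0.0]
force: [-3.1, -0.6, 6.3]
grip_width: -0.002
grip_force: 3.6
time_s: 5.95
eef_pos: [494.9, -51.0, 142.1]
ee_rot: [0.0, 0.999, 0.053, -0.0]
force: [-4.0, 0.1, 8.1]
grip_width: 0.002
grip_force: 4.7
```

The +y valve sticks: it stopped after about 9 mm and the force rose along the axis to 9 N. I'll back off up the axis and test the middle one.

```bash
python3 -m handwheel '[[[1,-0.1,-0.01,0.2,0],[1,-0.092,-0.01,0.3,0],[1,0.06,-0.6,0,0],[1,0.06,-0.6,0,0],[1,0.06,-0.49,0,0],[1,0,0,-0.1,0],[1,0,0,0,0],[1,0,0,0,0]]]'; python3 -m handwheel '[[[1,0.0262,0.0027,-0.054,0],[1,0.0262,0.0027,-0.054,0],[1,0.0262,0.0027,-0.054,0],[1,0.0262,0.0027,-0.054,0],[1,0,0,0,0]]]'
```

```text
time_s: 6.75
eef_pos: [494.2, -135.7, 161.5]
ee_rot: [-0.0, 0.999, 0.053, -0.0]
force: [-0.5, 1.0, 0.3]
grip_width: 0.0
grip_force: 0.0
time_s: 7.25
eef_pos: [499.7, -135.8, 150.4]
ee_rot: [-0.0, 0.999, 0.053, -0.0]
force: [-0.2, 0.3, 0.4]
grip_width: 0.001
grip_force: 0.2
```

Now 8 mm in slow steps, reading the force partway.

```bash
python3 -m handwheel '[[[1,0.0174,0.0018,-0.036,0],[1,0.0174,0.0018,-0.036,0],[1,0,0,0,0]]]' ; python3 -m handwheel '[[[1,0.0174,0.0018,-0.036,0],[1,0.0087,0.0009,-0.018,0],[1,0,0,0,0]]]'; python3 -m handwheel '[[[1,0.0174,0.0018,-0.036,0],[1,0,0,0,0],[1,0,0,0,0]]]'
```

```text
time_s: 7.55
eef_pos: [501.4, -135.7, 147.1]
ee_rot: [-0.0, 0.999, 0.053, -0.0]
force: [-1.4, 1.1, 2.7]
grip_width: -0.002
grip_force: 1.2
time_s: 7.85
eef_pos: [502.7, -135.6, 144.4]
ee_rot: [-0.0, 0.999, 0.053, -0.0]
force: [-0.2, 0.4, 2.5]
grip_width: 0.002
grip_force: 1.2
time_s: 8.15
eef_pos: [503.6, -135.5, 142.6]
ee_rot: [-0.0, 0.999, 0.053, 0.0]
force: [-1.6, 0.9, 2.1]
grip_width: 0.001
grip_force: 1.0
```

```bash
python3 -m handwheel '[[[1,0.0087,0.0009,-0.018,0],[1,0.0087,0.0009,-0.018,0],[1,0,0,0,0]]]'
```

```text
time_s: 8.45
eef_pos: [504.5, -135.4, 140.8]
ee_rot: [-0.0, 0.999, 0.053, -0.0]
force: [-1.5, 1.1, 2.7]
grip_width: -0.003
grip_force: 1.2
```

It's past 10 mm at sliding force, so this valve is sound. On to home.

```bash
python3 -m handwheel '[[[1,0.0174,0.0018,-0.036,0],[1,0.0174,0.0018,-0.036,0],[1,0,0,0,0]]]' ; python3 -m handwheel '[[[1,0.0174,0.0018,-0.036,0],[1,0,0,0,0],[1,0,0,0,0]]]'
```

```text
time_s: 8.75
eef_pos: [506.3, -135.2, 137.0]
ee_rot: [-0.0, 0.999, 0.053, -0.0]
force: [-0.6, 0.7, 2.5]
grip_width: -0.004
grip_force: 1.1
time_s: 9.05
eef_pos: [507.1, -135.2, 135.5]
ee_rot: [-0.0, 0.999, 0.053, 0.0]
force: [-1.6, 0.9, 1.3]
grip_width: -0.002
grip_force: 1.0
```

```bash
python3 -m handwheel '[[[1,0.0174,0.0018,-0.036,0],[1,0,0,0,0],[1,0,0,0,0]]]'
```

```text
time_s: 9.35
eef_pos: [507.9, -135.1, 133.7]
ee_rot: [-0.0, 0.999, 0.053, -0.0]
force: [-0.6, 1.1, 3.1]
grip_width: -0.004
grip_force: 1.1
```

```bash
python3 -m handwheel '[[[1,0.0131,0.0014,-0.027,0],[1,0,0,0,0],[1,0,0,0,0]]]'
```

```text
time_s: 9.65
eef_pos: [508.6, -135.1, 132.5]
ee_rot: [0.0, 0.999, 0.053, -0.0]
force: [-2.6, 1.0, 5.0]
grip_width: 0.004
grip_force: 2.8
```

```bash
python3 -m handwheel '[[[1,0.0131,0.0014,-0.027,0],[1,0,0,0,0],[1,0,0,0,0]]]'; python3 -m handwheel '[[[1,-0.13,-0.013,0.27,0],[1,-0.13,-0.013,0.27,0],[1,0,0,0.28,0],[1,0.05,-0.6,0,0],[1,0.05,-0.6,0,0],[1,0.04,-0.48,0,0],[1,0,0,-0.2,0],[1,0,0,0,0],[1,0,0,0,0]]]'
```

```text
time_s: 9.95
eef_pos: [509.2, -135.0, 131.5]
ee_rot: [0.0, 0.999, 0.053, -0.0]
force: [-4.1, 2.4, 7.5]
grip_width: 0.003
grip_force: 4.5
time_s: 10.85
eef_pos: [503.0, -219.3, 162.2]
ee_rot: [-0.0, 0.999, 0.053, -0.0]
force: [0.3, 0.2, -0.2]
grip_width: -0.001
grip_force: 0.0
```

```bash
python3 -m handwheel '[[[1,0.0262,0.0017,-0.054,0],[1,0.0262,0.0017,-0.054,0],[1,0.0262,0.0017,-0.054,0],[1,0.0262,0.0017,-0.054,0],[1,0,0,0,0]]]';  python3 -m handwheel '[[[1,0.0174,0.0018,-0.036,0],[1,0.0174,0.0018,-0.036,0],[1,0,0,0,0]]]' ; python3 -m handwheel '[[[1,0.0174,0.0018,-0.036,0],[1,0.0087,0.0009,-0.018,0],[1,0,0,0,0]]]'
```

```text
time_s: 11.35
eef_pos: [508.6, -219.8, 151.0]
ee_rot: [-0.0, 0.999, 0.053, -0.0]
force: [-0.7, 1.4, 1.4]
grip_width: -0.001
grip_force: 0.9
time_s: 11.65
eef_pos: [510.3, -219.7, 147.5]
ee_rot: [-0.0, 0.999, 0.053, 0.0]
force: [-1.2, 1.2, 3.2]
grip_width: 0.003
grip_force: 1.2
time_s: 11.95
eef_pos: [511.6, -219.5, 144.8]
ee_rot: [-0.0, 0.999, 0.053, -0.0]
force: [-0.9, 1.1, 3.3]
grip_width: 0.002
grip_force: 1.2
```

```bash
python3 -m handwheel '[[[1,0.0174,0.0018,-0.036,0],[1,0,0,0,0],[1,0,0,0,0]]]'; python3 -m handwheel '[[[1,0.0174,0.0018,-0.036,0],[1,0,0,0,0],[1,0,0,0,0]]]'
```

```text
time_s: 12.25
eef_pos: [512.4, -219.5, 143.0]
ee_rot: [-0.0, 0.999, 0.053, 0.0]
force: [0.3, 1.0, 1.8]
grip_width: 0.001
grip_force: 1.0
time_s: 12.55
eef_pos: [513.3, -219.4, 141.2]
ee_rot: [-0.0, 0.999, 0.053, 0.0]
force: [-0.2, 0.8, 2.2]
grip_width: 0.001
grip_force: 1.0
```

```bash
python3 -m handwheel '[[[1,0.0174,0.0018,-0.036,0],[1,0.0174,0.0018,-0.036,0],[1,0,0,0,0]]]' ; python3 -m handwheel '[[[1,0.0174,0.0018,-0.036,0],[1,0,0,0,0],[1,0,0,0,0]]]'
```

```text
time_s: 12.85
eef_pos: [515.1, -219.2, 137.4]
ee_rot: [-0.0, 0.999, 0.053, -0.0]
force: [-0.6, 1.7, 2.6]
grip_width: 0.001
grip_force: 1.1
time_s: 13.15
eef_pos: [515.9, -219.1, 135.9]
ee_rot: [-0.0, 0.999, 0.053, 0.0]
force: [-0.2, 1.5, 2.1]
grip_width: 0.003
grip_force: 1.0
```

```bash
python3 -m handwheel '[[[1,0.0174,0.0018,-0.036,0],[1,0,0,0,0],[1,0,0,0,0]]]'
```

```text
time_s: 13.45
eef_pos: [516.8, -219.0, 134.0]
ee_rot: [-0.0, 0.999, 0.053, -0.0]
force: [-0.4, 1.1, 2.1]
grip_width: 0.0
grip_force: 1.0
```

```bash
python3 -m handwheel '[[[1,0.0131,0.0014,-0.027,0],[1,0,0,0,0],[1,0,0,0,0]]]'
```

```text
time_s: 13.75
eef_pos: [517.4, -219.0, 132.9]
ee_rot: [0.0, 0.999, 0.053, -0.0]
force: [-2.2, 0.8, 3.5]
grip_width: -0.004
grip_force: 2.4
```

```bash
python3 -m handwheel '[[[1,0.0174,0.0018,-0.036,0],[1,0,0,0,0],[1,0,0,0,0]]]'; python3 -m handwheel '[[[1,-0.13,-0.013,0.27,0],[1,-0.13,-0.013,0.27,0],[1,0,0,0.66,0],[1,-0.12,0.96,0,0],[1,-0.12,0.96,0,0],[1,-0.12,0.96,0,0],[1,-0.12,0.96,0,0],[1,-0.12,0.96,0,0],[1,-0.12,0.96,0,0],[1,-0.12,0.96,0,0]]]';  python3 -m handwheel '[[[-0.3,-0.12,1,0,0],[-0.3,0,0,0,0],[-0.3,0,0,0,0],[-0.3,0,0,0,0]]]'
python3 - <<'E'
from rig import ctrl, optics
import cv2,pickle
for n in("wrist","side"):
    c=optics.capture(n);pickle.dump(c,open(n+"4.pkl","wb"));cv2.imwrite(f"pics/{n}4.png",c["img"])
a=cv2.imread("pics/wrist4.png")[60:230,220:420];b=cv2.imread("pics/wrist3.png")[60:230,220:420]
m=cv2.resize(cv2.hconcat([b,a]),None,fx=2,fy=2,interpolation=cv2.INTER_CUBIC)
s=cv2.resize(cv2.imread("pics/side4.png")[190:300,300:440],None,fx=2,fy=2,interpolation=cv2.INTER_CUBIC)
m=cv2.vconcat([m,cv2.copyMakeBorder(s,0,0,0,800-s.shape[1],cv2.BORDER_CONSTANT)])
cv2.imwrite("pics/m4.png",m)
E
```

```text
time_s: 14.05
eef_pos: [518.2, -219.0, 131.5]
ee_rot: [0.0, 0.999, 0.053, -0.0]
force: [-4.1, 1.8, 9.3]
grip_width: 0.004
grip_force: 4.6
time_s: 15.05
eef_pos: [462.7, 117.3, 192.0]
ee_rot: [0.0, 0.999, 0.053, 0.001]
force: [0.4, -1.0, 1.0]
grip_width: -0.001
grip_force: 0.0
time_s: 15.45
eef_pos: [457.6, 164.4, 191.4]
ee_rot: [0.0, 0.999, 0.052, 0.0]
force: [-0.8, -0.8, -0.6]
grip_width: 0.65
grip_force: 0.0
```

View pics/m4.png

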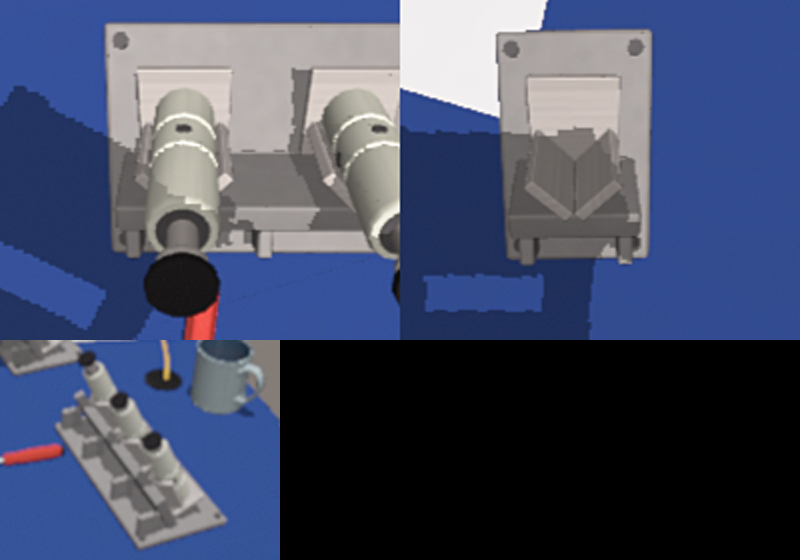

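Top left (rack) and top right (cradle) are views from nearly the same relative pose. The foot plate's top corners are at (137,69) and (231,70) in the rack, and (127,76) and (220,77) in the cradle. Valve A's cap stays higher than B's and C's, which are home. I'll compute the rack-to-cradle offset from these matches.

```bash
python3 - <<'E'
from fit import *
from rig import ctrl
w4=pickle.load(open("wrist4.pkl","rb"));k=lambda p:np.array(p)/2+[220,60]
for n,p3,p4,z in [("footL",(137,69),(127,76),40),("footR",(231,70),(220,77),40),("plateTL",(106,24),(97,33),10),("tipL",(138,187),(129,188),70),("tipR",(229,184),(222,182),70),("beamL",(117,228),(108,237),40),("plateBL",(112,250),(107,258),10)]:
    print(n,(ray(w4,k(p4),z)-ray(w3,k(p3),z))[:2].round(1))
A=place(x,y,a,[[0,85,32]])[0];print("A",A,"cradle-A",q.x[:2]-A[:2],a,q.x[2])
print(ctrl.sense()["eef_pos"])
E
```

```text
footL [-30.8 224.3]
footR [-31.  224.6]
plateTL [-31.9 224. ]
tipL [-28.  223.9]
tipR [-26.7 223.1]
beamL [-32.4 224.2]
plateBL [-32.2 222.4]
A [559.02540943 -44.58779645  32.        ] cradle-A [-28.50231961 222.45347161] 0.10635734267867723 0.10429768319769149
[457.65459923 164.16391524 191.16819217]
```

```bash
python3 -m handwheel '[[[-0.3,0.266,-0.85,-0.084,0],[-0.3,0.266,-0.85,-0.084,0],[-0.3,0.266,-0.85,-0.084,0],[-0.3,0.266,-0.85,-0.084,0],[-0.3,0.266,-0.85,-0.084,0],[-0.3,0,0,0,0],[-0.3,0,0,0,0],[-0.3,0,0,0,0]]]' 30
python3 - <<'E'
from rig import ctrl, optics
import cv2
a=optics.capture("wrist")["img"];cv2.imwrite("pics/m5.png",cv2.resize(a[100:400,140:500],None,fx=1.8,fy=1.8))
E
```

```text
time_s: 16.35
eef_pos: [523.5, -46.8, 170.1]
ee_rot: [-0.0, 0.999, 0.053, -0.0]
force: [-0.5, -0.5, -0.1]
grip_width: 0.648
grip_force: 0.0
```

View pics/m5.png

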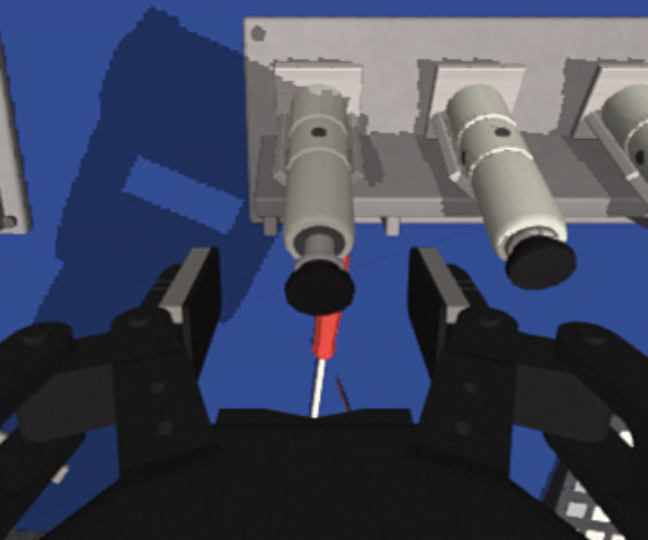

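The cap (320,287) and barrel are centred between the pads (about 218 and 410), and B's cap is visibly lower. I'll descend straight and check for contact before closing.

```bash
python3 -m handwheel '[[[-0.3,0,-0.02,-0.34,0],[-0.3,0,0,-0.34,0],[-0.3,0,0,-0.34,0],[-0.3,0,0,-0.34,0],[-0.3,0,0,-0.2,0],[-0.3,0,0,0,0],[-0.3,0,0,0,0]]]'
```

```text
time_s: 17.1
eef_pos: [524.1, -47.8, 92.6]
ee_rot: [0.0, 0.999, 0.053, 0.0]
force: [0.8, 0.0, 0.5]
grip_width: 0.653
grip_force: 0.0
```

```bash
python3 -m handwheel '[[[-0.3,0,0,-0.14,0],[-0.3,0,0,0,0],[-0.3,0,0,0,0]]]'; python3 -m handwheel '[[[0.1,0,0,0,0],[0.2,0,0,0,0],[0.28,0,0,0,0],[0.32,0,0,0,0],[0.36,0,0,0,0],[0.4,0,0,0,0],[0.45,0,0,0,0],[0.5,0,0,0,0]]]' 30
```

```text
time_s: 17.4
eef_pos: [523.8, -48.1, 85.1]
ee_rot: [0.0, 0.999, 0.053, 0.0]
force: [0.3, 0.0, 0.6]
grip_width: 0.649
grip_force: 0.0
time_s: 18.2
eef_pos: [524.1, -48.5, 85.3]
ee_rot: [0.0, 0.999, 0.053, 0.0]
force: [-1.5, -6.3, 5.3]
grip_width: 0.344
grip_force: 29.6
```

```bash
python3 -m handwheel '[[[1,0,0,0,0],[1,0,0,0,0],[1,0,0,0,0]]]' 60; python3 -m handwheel '[[[1,-0.044,-0.0045,0.09,0],[1,-0.044,-0.0045,0.09,0],[1,-0.088,-0.009,0.18,0],[1,-0.088,-0.009,0.18,0],[1,0,0,0,0]]]'
```

```text
time_s: 18.5
eef_pos: [524.1, -48.5, 85.4]
ee_rot: [0.0, 0.999, 0.053, 0.0]
force: [-1.6, -5.1, 6.0]
grip_width: 0.335
grip_force: 58.7
time_s: 19.0
eef_pos: [510.9, -49.3, 112.6]
ee_rot: [0.0, 0.999, 0.053, 0.001]
force: [2.6, -2.2, 0.6]
grip_width: 0.335
grip_force: 59.5
```

```bash
python3 -m handwheel '[[[1,-0.13,-0.014,0.27,0],[1,-0.13,-0.014,0.27,0],[1,-0.13,-0.014,0.27,0],[1,0,0,0.4,0],[1,0,0,0.4,0],[1,0,0,0,0],[1,0,0,0,0]]]'
```

```text
time_s: 19.7
eef_pos: [490.7, -51.1, 191.5]
ee_rot: [-0.0, 0.999, 0.053, -0.001]
force: [-0.1, 0.1, -3.2]
grip_width: 0.336
grip_force: 60.2
```

```bash
python3 -m handwheel '[[[1,-0.04,0.3,0,0],[1,-0.08,0.75,0,0],[1,-0.08,0.75,0,0],[1,-0.08,0.75,0,0],[1,-0.08,0.75,0,0],[1,-0.08,0.75,0,0],[1,-0.035,0.43,0,0],[1,0,0,0,0],[1,0,0,0,0],[1,0,0,0,0]]]'; python3 -m handwheel '[[[1,0,0,-0.3,0],[1,0,0,-0.3,0],[1,0,0,-0.3,0],[1,0,0,0,0],[1,0,0,0,0]]]'
python3 - <<'E'
from rig import ctrl, optics
import cv2
a=optics.capture("wrist")["img"][60:330,180:480];b=optics.capture("side")["img"][120:255,270:420]
cv2.imwrite("pics/m6.png",cv2.resize(cv2.hconcat([a,cv2.resize(b,(300,270),interpolation=cv2.INTER_CUBIC)]),None,fx=1.33,fy=1.33))
E
```

```text
time_s: 20.7
eef_pos: [467.1, 172.0, 191.9]
ee_rot: [0.0, 0.999, 0.053, -0.001]
force: [0.0, -0.3, -2.0]
grip_width: 0.334
grip_force: 60.2
time_s: 21.2
eef_pos: [467.6, 172.0, 147.7]
ee_rot: [0.0, 0.999, 0.053, -0.0]
force: [0.3, -0.1, -2.1]
grip_width: 0.336
grip_force: 60.1
```

View pics/m6.png

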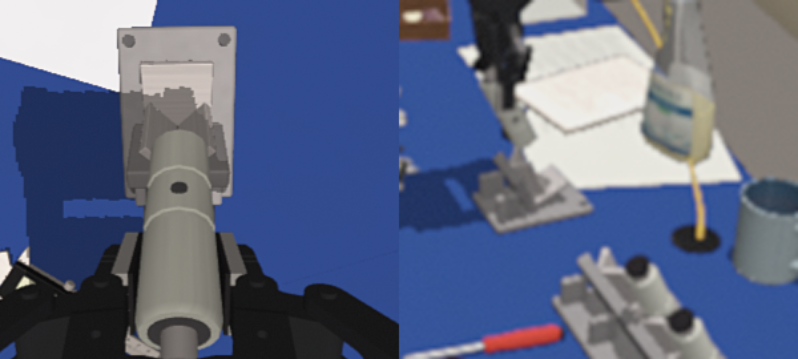

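The valve's lower end (179,140) is lined up laterally with the groove and foot plate (177,100). I'll go down along the axis.

```bash
python3 -m handwheel '[[[1,-0.03,0.012,0,0],[1,0.087,0.009,-0.18,0],[1,0.087,0.009,-0.18,0],[1,0,0,0,0],[1,0,0,0,0]]]'; python3 -m handwheel '[[[1,0.044,0.0045,-0.09,0],[1,0.044,0.0045,-0.09,0],[1,0.044,0.0045,-0.09,0],[1,0.044,0.0045,-0.09,0],[1,0,0,0,0],[1,0,0,0,0]]]'
```

```text
time_s: 21.8
eef_pos: [474.5, 174.0, 129.0]
ee_rot: [0.0, 0.999, 0.053, -0.0]
force: [-0.4, 1.1, -2.4]
grip_width: 0.339
grip_force: 60.1
time_s: 22.4
eef_pos: [483.3, 174.9, 111.4]
ee_rot: [0.0, 0.999, 0.053, -0.0]
force: [0.5, 0.3, -2.8]
grip_width: 0.334
grip_force: 60.1
```

```bash
python3 -m handwheel '[[[1,0.044,0.0045,-0.09,0],[1,0.044,0.0045,-0.09,0],[1,0.044,0.0045,-0.09,0],[1,0,0,0,0],[1,0,0,0,0]]]'
```

```text
time_s: 22.9
eef_pos: [489.9, 175.6, 97.8]
ee_rot: [0.0, 0.999, 0.053, -0.0]
force: [0.2, 0.4, -2.3]
grip_width: 0.337
grip_force: 60.1
```

```bash
python3 -m handwheel '[[[1,0.035,0.0036,-0.072,0],[1,0.035,0.0036,-0.072,0],[1,0,0,0,0],[1,0,0,0,0]]]'; python3 -m handwheel '[[[1,0.0174,0.0018,-0.036,0],[1,0,0,0,0],[1,0,0,0,0]]]'
```

```text
time_s: 23.3
eef_pos: [493.4, 175.9, 90.6]
ee_rot: [0.0, 0.999, 0.053, -0.0]
force: [0.0, -0.5, -1.9]
grip_width: 0.337
grip_force: 60.1
time_s: 23.6
eef_pos: [494.3, 176.0, 88.9]
ee_rot: [-0.0, 0.999, 0.053, -0.0]
force: [0.6, -0.3, -2.5]
grip_width: 0.332
grip_force: 60.1
```

```bash
python3 -m handwheel '[[[1,0.0131,0.0014,-0.027,0],[1,0,0,0,0],[1,0,0,0,0]]]'
```

```text
time_s: 23.9
eef_pos: [495.0, 176.1, 87.5]
ee_rot: [0.0, 0.999, 0.053, -0.0]
force: [0.2, 1.2, -4.0]
grip_width: 0.329
grip_force: 60.1
```

```bash
python3 -m handwheel '[[[1,0.0087,0.0009,-0.018,0],[1,0,0,0,0],[1,0,0,0,0]]]'
```

```text
time_s: 24.2
eef_pos: [495.5, 176.1, 86.8]
ee_rot: [0.0, 0.999, 0.053, 0.0]
force: [-0.4, -0.9, -0.3]
grip_width: 0.334
grip_force: 60.7
```

```bash
python3 -m handwheel '[[[1,0.0087,0.0009,-0.018,0],[1,0,0,0,0],[1,0,0,0,0]]]'
```

```text
time_s: 24.5
eef_pos: [495.6, 176.1, 86.8]
ee_rot: [0.0, 0.999, 0.053, -0.0]
force: [-7.2, -1.4, 11.0]
grip_width: 0.337
grip_force: 61.9
```

It's on the foot plate. Now I'll ease it toward the groove (-x).

```bash
python3 -m handwheel '[[[1,-0.022,-0.002,0,0],[1,0,0,0,0],[1,0,0,0,0]]]'
```

```text
time_s: 24.8
eef_pos: [495.2, 176.1, 86.7]
ee_rot: [0.0, 0.999, 0.053, 0.001]
force: [-1.7, -1.3, 6.7]
grip_width: 0.337
grip_force: 61.1
```

```bash
python3 -m handwheel '[[[1,-0.018,-0.002,-0.009,0],[1,0,0,0,0],[1,0,0,0,0]]]'
```

```text
time_s: 25.1
eef_pos: [494.9, 176.1, 86.5]
ee_rot: [-0.0, 0.999, 0.053, 0.002]
force: [-0.1, -0.8, 7.6]
grip_width: 0.334
grip_force: 61.0
```

```bash
python3 -m handwheel '[[[1,-0.022,-0.002,0,0],[1,0,0,0,0],[1,0,0,0,0]]]'
```

```text
time_s: 25.4
eef_pos: [492.9, 175.9, 85.5]
ee_rot: [-0.0, 0.999, 0.053, 0.0]
force: [-0.5, -0.7, 3.8]
grip_width: 0.339
grip_force: 60.5
```

```bash
python3 -m handwheel '[[[1,-0.02,-0.002,-0.005,0],[1,0,0,0,0],[1,0,0,0,0]]]' 20
```

```text
time_s: 25.7
eef_pos: [492.5, 175.8, 85.4]
ee_rot: [-0.0, 0.999, 0.053, 0.001]
force: [3.6, -0.3, 1.4]
grip_width: 0.336
grip_force: 60.4
```

It touches both the groove and the foot plate. I'll release slowly, then open.

```bash
python3 -m handwheel '[[[0.34,0,0,0,0],[0.32,0,0,0,0],[0.29,0,0,0,0],[0.26,0,0,0,0],[0.2,0,0,0,0],[0.1,0,0,0,0],[0,0,0,0,0],[-0.15,0,0,0,0],[-0.3,0,0,0,0],[-0.3,0,0,0,0]]]' 20; python3 -m handwheel '[[[-0.3,0,0,0.15,0],[-0.3,0,0,0.3,0],[-0.3,0,0,0.4,0],[-0.3,0,0,0.6,0],[-0.3,0,0,0.7,0],[-0.3,-0.7,0,0,0],[-0.3,-0.7,0,0,0],[-0.3,0,0,0,0],[-0.3,0,0,0,0]]]'
python3 - <<'E'
from rig import ctrl, optics
import cv2
a=optics.capture("wrist")["img"][60:330,150:450];b=optics.capture("side")["img"][140:300,270:450]
cv2.imwrite("pics/m7.png",cv2.resize(cv2.hconcat([a,cv2.resize(b,(304,270),interpolation=cv2.INTER_CUBIC)]),None,fx=1.3,fy=1.3))
E
```

```text
time_s: 26.7
eef_pos: [491.7, 175.8, 85.1]
ee_rot: [-0.0, 0.999, 0.053, -0.0]
force: [0.7, 0.5, 0.3]
grip_width: 0.65
grip_force: 0.0
time_s: 27.6
eef_pos: [421.9, 175.9, 193.4]
ee_rot: [-0.0, 0.999, 0.053, 0.001]
force: [0.6, -0.9, 0.3]
grip_width: 0.648
grip_force: 0.0
```

View pics/m7.png

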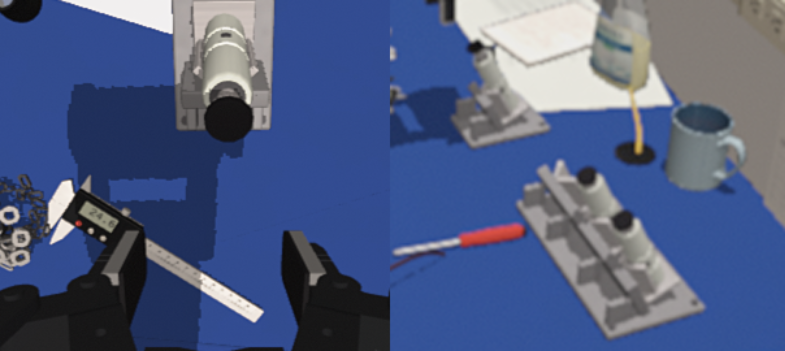

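The rejected valve sits in the cradle with its lower end on the foot plate (224,25) and its cap (228,117) still part-way out. The other two remain in the rack with their caps down, and the gripper is clear.

```bash
python3 -c "
from rig import ctrl
print(ctrl.finish_job())"
```

```text
the job is handed in; nothing more can be done
None
```

The job is handed in, with no verdict returned: the sticking valve (the rack's +y place) stopped about 9 mm in and now sits in the reject cradle, and the two sound valves are in the rack with plungers home, after 27.7 s of the 61 s allowed.

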